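# Hold the sprung cover of the drying box just below its balance point

### The job

Unlatch the drying box by turning its quarter-turn latch lever fully to the open stop while the cover is still shut, then raise the sprung cover by its pull bar past its balance point (about 50 degrees open) to about 65 degrees, without letting it fly on to its open stop. Then ease it back and finish while still holding it just below the balance point, about 40 degrees open and still, so that it would fall shut if you let go; keep holding it when your program ends. Leave the latch open, and leave the loose things round the box where they lie.

Things in the scene. Friction and masses are not known exactly. Their poses are not given: they have to be found in the camera images.
- drying_box: the drying box: fixed open-topped sheet-steel box, 150 mm deep (x), 240 mm wide (y), wall top 102 mm high, stampings lying inside; origin at the centre of its underside on the worktop, own x axis points from its front (robot side) to its hinge side, y to its left. Its yaw differs from start to start by up to 0.3 rad.
- cover (a joint): cover's opening angle (rad): 0 shut and level, grows as its front edge rises about the far hinge, open stop 1.45. Weight (0.8 kg) against springs in the hinge: below the balance point at 0.85 to 0.91 (50 degrees) it falls shut, above it flies open. Lift at the bar: about 1.2 N when shut, 0.5 N at 0.7 rad; above balance it pulls away with up to 1.5 N. A closed latch stops it at 0.01.
- cover_hinge (a point): middle of the cover's hinge axis: 82 mm behind the box's centre, 104 mm above the worktop; the axis runs along the box's y axis.
- pull_bar (a point): centre of the cover's pull bar: round steel, 12 mm diameter, along the box's y axis, 100 mm between its two arms. Shut: 108 mm above the worktop, 135 mm in front of the box's centre, 35 mm to its left; (-217, 4) mm from the hinge in the box's (x, z), turning with the cover. Free air above, below and for 48 mm behind it up to the cover's edge. It can turn between the fingers.
- latch (a joint): angle of the quarter-turn latch (rad): 0 to 0.12 closed (lever points to the front, tongue over the cover's lip), open stop 1.571 (lever points to the box's right, -y). Turns counter-clockwise seen from above about an upright axis, stays where left, takes under 1.5 N at the post. The lip is free from about 1.3 rad on.
- latch_axis (a point): on the upright axis of the latch, 120 mm above the worktop, 113 mm in front of the box's centre and 75 mm to its right.
- latch_post (a point): on the axis of the upright grip post at the end of the latch lever, 138 mm above the worktop: a round black plastic post, 12 mm diameter (15 mm at the head), rising from 114 to 156 mm above the worktop, 50 mm from the latch axis. It can be pinched from above or pushed sideways.
- screwdriver: screwdriver with red handle, 171 x 25 x 27 mm, lying loose on the right of the box, a bystander
- marker: black marker pen, 133 x 14 x 15 mm, lying loose on the right of the box, a bystander
- jar: white jar with screw lid, 37 mm diameter, 38 mm high, standing in front of the box on the right, a bystander
- loupe: black loupe, 35 mm diameter, 34 mm high, standing on the left of the box, a bystander
- file: needle file with yellow handle, 150 x 14 x 14 mm, lying loose on the left of the box, a bystander
- hex_key: black hex key, 73 x 27 x 4 mm, lying loose in front of the box, below the pull bar, a bystander

How it is judged:
By the outcome, as a careful person would: the job done as asked, in the order asked, and still so for the second after the job is handed in, while the arm keeps its last pose, push and grip.
It also fails if it takes over 54 s, if anything falls off the work surface, if the arm or the gripper's body presses on something with over 40 N, if the wrist force passes 120 N, or if a joint passes its speed limit or range.

### The arm

A 7-joint arm with a two-finger parallel gripper is mounted at the origin on a cart in front of the work surface, level with it; the furniture and walls round the work are solid. World frame = base frame: x ahead of the robot, y to its left, z up, the work surface at z = 0. Lengths are in m, angles in rad, forces in N, time in s.
With the tool pointing down it reaches from about 0.35 to 0.9 m from the base axis. Payload 8.1 kg.
Tool frame: the origin (TCP) lies at the very end of the fingers, on their centre line; the grasp point (between the pads) lies arm.hold_point_z behind it (arm.hold_point_z is the distance from the TCP to the grasp point, in m); z points along the fingers, y is the line along which they close (so a half turn about z gives the same grasp; the last joint's range is limited). The gripper opens to 92 mm and grips with 3 to 60 N. Pads are 19 mm wide; open, the fingers measure 130 mm over their backs; the gripper's body (75 mm by 190 mm) begins 47 mm behind the grasp point.
Start: joints at [-1.316, 0.434, 0.025, 1.573, -0.012, 1.134, -0.075], TCP at [0.219, 0.585, 0.227] pointing down, gripper open.
Joint ranges: [-2.62, 2.62], [-0.44, 2.09], [-1.27, 1.32], [0.08, 2.57], [-1.32, 4.46], [0.12, 2], [-2.74, 2.74]. Speed limits (rad/s): [2.22, 2.22, 3.01, 3.01, 3.14, 3.14, 3.14].

### API

Orientations are given as a rotation vector (axis times angle).
In Python, from cell import arm, vision, job, cut_out gives the robot as it stands. The module is installed in compiled form; this text tells all that it offers.
- The arm moves only by the tool play_rows, never from a script. Its argument "increments" is text: rows parted by semicolons, each of 5 numbers parted by spaces: the shift along the tool's x, y, z in cm, then the turn about the tool's z in degrees, then the opening, from -1 (shut) to 1 (fully open), so that 0 is half open. A call has 1 to 5 rows; each row shifts and turns the commanded pose from where the row before left it, along the tool's axes as they then stand; what a row does not reach is not made up. A row lasts 1/12 s, in which the tool goes at most 41.7 mm and 7.16 degrees, less where a joint would pass 70% of its speed; a pose out of reach is approached as far as the arm can. A call is refused whole if a number of a shift passes 4.17 or a number of a turn 7.16, either way. A call with a gripper value outside its range is refused whole. The fingers move at their own pace and stop on an object; "grip_force" is the grip in N (left out, the last holds). Time passes only in rows, so rows that do not move let the fingers close. It gives the time, the measured TCP pose, the force, the opening and the grip force at its end, in the units of the state.
- arm.observe(): the state, without advancing time (a new reading comes with each control period).
- vision.get_image(name): name is "side" or "top"; returns a dict with "frame" (384x512x3 uint8, red, green, blue), "z_map" (384x512 float32, m along the optical axis (not along the pixel's ray), 0 where there is no reading), "mtx" (3x3 intrinsics, pixels), "cam_to_world" (4x4, takes a point from camera to world coordinates). Camera axes: x right, y up, looking along -z (the intrinsics and any distortion apply to the point x, -y, -z); pixel columns grow to the right and rows downward; lengths in m; the calibration is good to about 2 mm. A picture is of the moment at which its call begins.
- job.sign_off(): hands the job in; it is judged then, once.
Trained networks look in a picture, given as the dict that the camera call returned (one of the last four; its "shot" number tells which), for a name from the list of things; names that differ only in an ending like _2 or _b are one class to them, and where a whole thing is asked for, a point or a joint stands for the part that bears it (a point fixed in the world has none). Each returns a list of dicts, best first, with "confidence" (0 to 1); they miss things now and then, are a little off and sometimes report something else, mostly with a low value. They report only what shows in the picture. A call takes as long as a camera call.
- cut_out(query, picture): "mask" (384x512 bool, what is visible of it) and "point" ([row, column] in pixels, amid what is visible of it).
The state is a dict: "clock": time; "joints": joint angles; "dq": joint speeds; "joint_efforts": joint torques, N m; "position": TCP position; "ee_rot": TCP orientation; "force": force on the tool from outside, world axes, zero at the start; "ft_torque": the same for the moment, N m; "width": opening from 0.0 (shut) to 1.0 (fully open); "gripper_force": force on a finger pad.
Only numpy, scipy, OpenCV 4.12 (cv2) and the standard library are available. Lean on these libraries where they do the work, as an engineer would, in place of code of your own. Each camera call takes 0.05 s, during which the arm holds its last target. There are 200 camera calls.

## Working session

There is one attempt and no reset: what is moved stays moved. The work goes in short steps, Python scripts to look and compute and a tool call to move; the robot and the scene stay as the last step left them, time stands still between calls to the robot, and variables do not carry over. Pictures are saved under pics/ and viewed, at most 10 in all, crops included, and the job is handed in when it is done.

Besides the shell and the picture viewer there is one more tool, called after "Call:" by a JSON object that holds its "op" and its "data", one argument or row to a line. play_rows: Moves the arm, as the interface text tells. Its arguments: {"type":"object","properties":{"increments":{"type":"string"},"grip_force":{"type":"number"}},"required":["increments"]}

```bash
mkdir -p pics; cat > h.py <<'E'
import numpy as np, cv2
from cell import arm, vision, job, cut_out
from scipy.spatial.transform import Rotation as R
def cloud(p):
    z=p['z_map'];v,u=np.mgrid[:384,:512];K=p['mtx']
    c=np.stack([(u-K[0,2])/K[0,0]*z,-(v-K[1,2])/K[1,1]*z,-z,np.ones_like(z)],-1)
    return (c@np.array(p['cam_to_world']).T)[...,:3]
def save(p,n): cv2.imwrite('pics/'+n,p['frame'][...,::-1])
E
cat > a.py <<'E'
from h import *
s=arm.observe();print(s['clock'],s['position'],s['ee_rot'],s['width'],s['force'],arm.hold_point_z)
print(R.from_rotvec(s['ee_rot']).as_matrix().round(3))
ims=[]
for n in('top','side'):
    p=vision.get_image(n);save(p,n+'0.png');C=cloud(p);ims.append(p['frame'])
    for q in('drying_box','cover','pull_bar','latch','latch_post','jar','hex_key','loupe'):
        for d in cut_out(q,p)[:2]:
            m=d['mask']&(p['z_map']>0);P=C[m]
            if len(P):print(n,q,round(d['confidence'],2),d['point'],m.sum(),np.median(P,0).round(3),P.min(0).round(3),P.max(0).round(3))
cv2.imwrite('pics/both.png',cv2.resize(np.vstack(ims),None,fx=.78,fy=.78)[...,::-1])
E
python3 a.py
```

```text
0.0 [0.21874734 0.58491296 0.22596321] [-5.59087312e-01 -3.09130033e+00  2.44035855e-03] 1.0016054793753648 [ 0.45260458 -0.55233314 -0.00747998] 0.0188
[[-0.937  0.35  -0.   ]
 [ 0.35   0.937 -0.002]
 [-0.    -0.002 -1.   ]]
top drying_box 0.86 [188.2, 256.4] 7127 [ 0.597 -0.198  0.112] [ 0.451 -0.33  -0.005] [ 0.748 -0.057  0.157]
top cover 0.74 [186.2, 250.2] 6076 [ 0.599 -0.191  0.112] [ 0.461 -0.317 -0.002] [ 0.73  -0.072  0.118]
top pull_bar 0.89 [188.8, 249.2] 6297 [ 0.6   -0.191  0.112] [ 0.461 -0.324 -0.005] [ 0.736 -0.057  0.118]
top latch 0.67 [233.8, 289.9] 185 [ 0.491 -0.283  0.118] [ 0.448 -0.307  0.001] [ 0.53  -0.273  0.158]
top latch_post 0.74 [180.1, 190.4] 161 [ 0.649 -0.029  0.031] [ 0.634 -0.045 -0.002] [ 0.678 -0.012  0.037]
top latch_post 0.65 [230.7, 287.0] 191 [ 0.496 -0.282  0.118] [ 0.449 -0.294  0.093] [ 0.533 -0.271  0.158]
top jar 0.62 [246.2, 345.0] 189 [ 0.469 -0.429  0.038] [ 0.452 -0.455 -0.001] [ 0.487 -0.413  0.042]
top jar 0.54 [231.5, 288.2] 234 [ 0.494 -0.282  0.117] [ 0.449 -0.294  0.093] [ 0.536 -0.269  0.158]
top hex_key 0.57 [261.9, 251.3] 3
[... 430 characters left out ...]
   -0.172  0.113] [ 0.461 -0.317  0.105] [ 0.7   -0.068  0.119]
side pull_bar 0.65 [201.9, 244.4] 4617 [ 0.598 -0.174  0.113] [ 0.461 -0.429 -0.001] [ 0.739 -0.068  0.119]
side latch 0.58 [181.3, 290.9] 243 [ 0.484 -0.281  0.118] [ 0.448 -0.482 -0.   ] [ 0.533 -0.265  0.158]
side latch_post 0.77 [177.0, 293.5] 244 [ 0.482 -0.28   0.118] [ 0.448 -0.482  0.   ] [ 0.533 -0.265  0.158]
side latch_post 0.41 [201.0, 243.3] 4456 [ 0.599 -0.174  0.113] [ 0.464 -0.343 -0.002] [ 0.74  -0.068  0.119]
side jar 0.67 [169.9, 299.0] 105 [ 0.477 -0.422  0.037] [ 0.46  -0.492  0.   ] [ 0.493 -0.284  0.138]
side loupe 0.67 [272.1, 209.4] 224 [ 0.65  -0.018  0.031] [ 0.634 -0.045  0.003] [ 0.667 -0.008  0.039]
```

View pics/both.png

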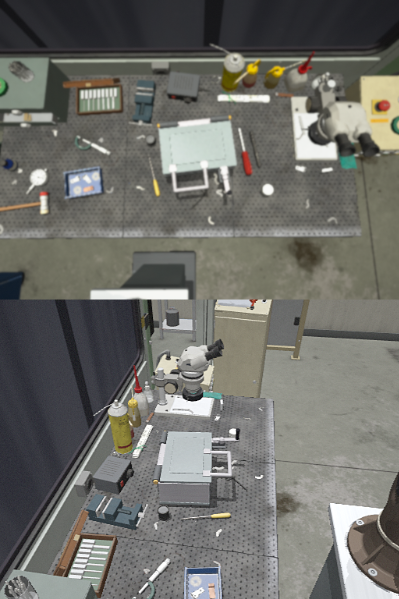

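The top view (upper half) shows the box at about (197,147), with the bar in front at (190,180) and the latch lever on its right at (225,185). The jar is at (268,190). Next I fit the box pose.

```bash
cat > b.py <<'E'
from h import *
for n in('top','side'):
    p=vision.get_image(n);C=cloud(p)
    P=C[p['z_map']>0]
    b=(P[:,0]>.4)&(P[:,0]<.78)&(P[:,1]>-.36)&(P[:,1]<-.04)
    P=P[b]
    post=P[(P[:,2]>.135)&(P[:,2]<.17)&(P[:,0]<.55)]
    print(n,'post',len(post),post.mean(0),post.min(0),post.max(0))
    Q=P[(P[:,2]>.100)&(P[:,2]<.121)]
    T=Q[Q[:,0]>.56]
    best=None
    # yaw/cx/cy fit: rasterise
    g=np.zeros((400,400),np.uint8)
    for x,y,_ in Q: cv2.circle(g,(int((x-.4)*1000),int((y+.4)*1000)),2,255,-1)
    g2=cv2.morphologyEx(cv2.morphologyEx(g,cv2.MORPH_CLOSE,np.ones((7,7))),cv2.MORPH_OPEN,np.ones((45,45)))
    c=max(cv2.findContours(g2,0,1)[0],key=cv2.contourArea)
    print(cv2.minAreaRect(c))
    cv2.imwrite('pics/g_%s.png'%n,g.T[::-1])
    k=p['frame'][170:300,170:330] if n=='top' else p['frame'][150:280,190:350]
    cv2.imwrite('pics/c_%s.png'%n,cv2.resize(k,None,fx=4,fy=4,interpolation=2)[...,::-1])
G=np.hstack([cv2.imread('pics/g_top.png'),cv2.imread('pics/g_side.png')])
cv2.imwrite('pics/g.png',G)
E
python3 b.py
```

```text
top post 33 [ 0.45581938 -0.28847329  0.15476317] [ 0.44867944 -0.29469406  0.14663104] [ 0.46211362 -0.28255552  0.15930435]
((213.18234252929688, 206.57058715820312), (177.1923370361328, 241.53860473632812), 5.90614128112793)
side post 45 [ 0.45586274 -0.28396861  0.14913279] [ 0.44888414 -0.2947377   0.13536013] [ 0.46176015 -0.27907154  0.15880154]
((213.88827514648438, 210.18026733398438), (175.26351928710938, 243.62210083007812), 6.146625518798828)
```

View pics/g.png

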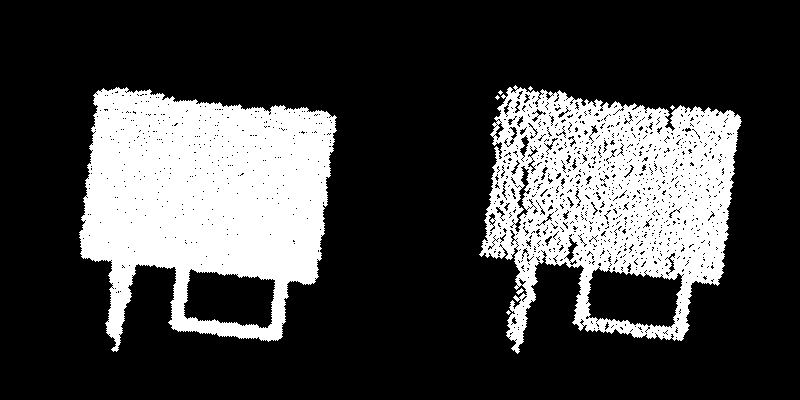

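View pics/c_top.png

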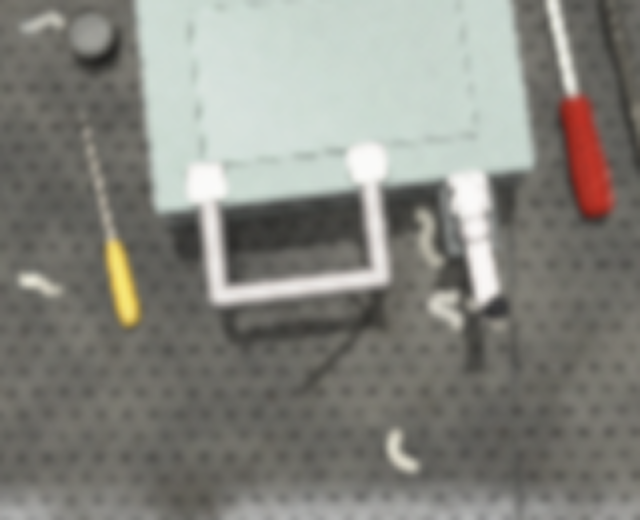

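The rasters agree on a yaw of about +0.105 rad. The bar is near (0.47,-0.175) and the post near (0.456,-0.288). Next I write a row planner and refine the positions in the box frame.

```bash
cat > plan.py <<'E'
from h import *
def axes(t): return np.array([[-np.sin(t),np.cos(t),0],[np.cos(t),np.sin(t),0],[0,0,-1]])
def pose():
    s=arm.observe();M=R.from_rotvec(s['ee_rot']).as_matrix();return np.array(s['position']),np.arctan2(M[1,1],M[0,1])
def plan(wps,p=None,t=None,nd=2):
    """wps: (x,y,z,yaw_deg,opening,rows)"""
    if p is None:p,t=pose()
    rows=[]
    for x,y,z,a,o,n in wps:
        p0,t0=p.copy(),t;d=(np.radians(a)-t0+np.pi)%(2*np.pi)-np.pi
        for i in range(1,n+1):
            q=p0+(np.array([x,y,z])-p0)*i/n
            v=np.round(axes(t)@(q-p)*100,nd);w=np.round(-np.degrees(t0+d*i/n-t),1)
            rows.append('%g %g %g %g %g'%(*v,w,o))
            p=p+axes(t).T@v/100;t-=np.radians(w)
    for i in range(0,len(rows),5):print('; '.join(rows[i:i+5]))
    print('end',p.round(4),np.degrees(t).round(1))
    return p,t
E
cat > c.py <<'E'
from plan import *
yaw=.105;c,s=np.cos(yaw),np.sin(yaw);B=np.array([[c,-s],[s,c]])
for n in('top','side'):
    p=vision.get_image(n);P=cloud(p)[p['z_map']>0]
    Q=P.copy();Q[:,:2]=(P[:,:2]-[.61,-.197])@B
    b=Q[(abs(Q[:,1]-.035)<.04)&(Q[:,0]<-.11)&(Q[:,0]>-.16)&(Q[:,2]>.09)&(Q[:,2]<.13)]
    a=Q[(abs(Q[:,1]-.035)<.08)&(Q[:,0]<-.10)&(Q[:,0]>-.122)&(Q[:,2]>.1)&(Q[:,2]<.13)]
    print(n,'bar',len(b),b.mean(0).round(4),np.percentile(b,[2,98],axis=0).round(4),'slope',np.polyfit(b[:,1],b[:,0],1)[0],'arms',np.percentile(a[:,1],[2,98]))
    for lo,hi in((-.2,0),(0,.2)): 
        m=Q[(abs(Q[:,0]-0)<.04)&(Q[:,1]>lo)&(Q[:,1]<hi)&(Q[:,2]>.105)&(Q[:,2]<.121)];print(np.percentile(m[:,1],[0.5,99.5]).round(4))
plan([(.44,.2,.24,0,0,11),(.456,-.288,.24,-39,0,13)])
E
python3 c.py
```

```text
top bar 158 [-0.136   0.0348  0.1127] [[-0.1415 -0.0028  0.1085]
 [-0.1302  0.0727  0.1168]] slope -0.010241963251472287 arms [-0.01740871  0.09270548]
[-0.1135 -0.0006]
[0.0005 0.1209]
side bar 124 [-0.1336  0.0313  0.1136] [[-0.1408 -0.0048  0.1089]
 [-0.1152  0.0718  0.1164]] slope -0.09031663075868974 arms [-0.012926    0.09598548]
[-0.1111 -0.0006]
[0.0006 0.1246]
-3.11 -2.58 -0.12 6.3 0; -3.37 -2.22 -0.12 6.3 0; -3.6 -1.84 -0.12 6.4 0; -3.78 -1.42 -0.12 6.3 0; -3.91 -1 -0.12 6.3 0
-4 -0.57 -0.12 6.3 0; -4.04 -0.12 -0.12 6.3 0; -4.03 0.32 -0.12 6.3 0; -3.97 0.76 -0.12 6.4 0; -3.85 1.19 -0.12 6.3 0
-3.71 1.62 -0.12 6.3 0; -3.75 0.12 -0 3 0; -3.75 0.32 -0 3 0; -3.72 0.52 -0 3 0; -3.68 0.7 -0 3 0
-3.65 0.91 -0 3 0; -3.59 1.09 -0 3 0; -3.54 1.27 -0 3 0; -3.46 1.46 -0 3 0; -3.37 1.64 -0 3 0
-3.29 1.82 -0 3 0; -3.19 1.98 -0 3 0; -3.08 2.15 -0 3 0; -2.97 2.3 -0 3 0
end [ 0.456 -0.288  0.24 ] -39.0
```

Call:
{"op": "play_rows", "data": {
  "increments": "-3.11 -2.58 -0.12 6.3 0; -3.37 -2.22 -0.12 6.3 0; -3.6 -1.84 -0.12 6.4 0; -3.78 -1.42 -0.12 6.3 0; -3.91 -1 -0.12 6.3 0"
}}

```text
clock: 1.52
position: [0.32, 0.4086, 0.2329]
ee_rot: [-1.387, -2.819, -0.001]
force: [1.3, 0.8, 0.1]
width: 0.686
gripper_force: 0.0
```

Call:
{"op": "play_rows", "data": {
  "increments": "-4 -0.57 -0.12 6.3 0; -4.04 -0.12 -0.12 6.3 0; -4.03 0.32 -0.12 6.3 0; -3.97 0.76 -0.12 6.4 0; -3.85 1.19 -0.12 6.3 0"
}}

```text
clock: 1.93
position: [0.4205, 0.2333, 0.2391]
ee_rot: [-2.102, -2.334, -0.002]
force: [0.8, 1.5, 1.1]
width: 0.501
gripper_force: 0.0
```

Call:
{"op": "play_rows", "data": {
  "increments": "-3.71 1.62 -0.12 6.3 0; -3.75 0.12 0 3 0; -3.75 0.32 0 3 0; -3.72 0.52 0 3 0; -3.68 0.7 0 3 0"
}}

```text
clock: 2.35
position: [0.4447, 0.048, 0.2402]
ee_rot: [-2.444, -1.974, -0.001]
force: [1.0, 0.1, 0.5]
width: 0.499
gripper_force: 0.0
```

Call:
{"op": "play_rows", "data": {
  "increments": "-3.65 0.91 0 3 0; -3.59 1.09 0 3 0; -3.54 1.27 0 3 0; -3.46 1.46 0 3 0; -3.37 1.64 0 3 0"
}}

```text
clock: 2.77
position: [0.4508, -0.1396, 0.2403]
ee_rot: [2.68, 1.638, 0.002]
force: [0.7, 0.4, 0.5]
width: 0.5
gripper_force: 0.0
```

Call:
{"op": "play_rows", "data": {
  "increments": "-3.29 1.82 0 3 0; -3.19 1.98 0 3 0; -3.08 2.15 0 3 0; -2.97 2.3 0 3 0; 0 0 0 0 0"
}}

```text
clock: 3.18
position: [0.4543, -0.296, 0.2407]
ee_rot: [2.839, 1.334, -0.002]
force: [-0.6, 0.7, 0.1]
width: 0.502
gripper_force: 0.0
```

```bash
cat > d.py <<'E'
from plan import *
p,t=pose();print(p,np.degrees(t),arm.observe()['joints'])
plan([(.4555,-.288,.195,-39,0,2),(.4555,-.288,.123,-39,0,4)])
E
python3 d.py
```

```text
[ 0.45428819 -0.2960389   0.2406951 ] -39.65493724562681 [-0.13397484  0.34592389  0.82003294  1.80523469 -0.27671622  1.1069898
  0.08883252]
0.35 -0.21 2.28 -0.3 0; 0.35 -0.21 2.29 -0.4 0; -0 0 1.8 0 0; -0 0 1.8 0 0; -0 0 1.8 0 0
-0 0 1.8 0 0
end [ 0.4555 -0.288   0.123 ] -39.0
```

Call:
{"op": "play_rows", "data": {
  "increments": "0 0 0 0 0; 0 0 0 0 0"
}}

```text
clock: 3.35
position: [0.4558, -0.2878, 0.2397]
ee_rot: [-2.835, -1.352, 0.0]
force: [0.2, 0.5, -0.1]
width: 0.501
gripper_force: 0.0
```

```bash
cat >> d.py <<'E'
for n in('top','side'):
    q=vision.get_image(n);P=cloud(q)[q['z_map']>0]
    m=P[(P[:,2]>.125)&(P[:,2]<.165)&(abs(P[:,0]-.456)<.03)&(abs(P[:,1]+.288)<.03)];print(n,len(m),m.mean(0) if len(m) else '')
cv2.imwrite('pics/e.png',cv2.resize(q['frame'][100:260,190:370],None,fx=3,fy=3,interpolation=2)[...,::-1])
E
python3 d.py
```

```text
[ 0.45581896 -0.28776799  0.23968874] -39.01187114547379 [-0.14264515  0.34219849  0.81316726  1.81012994 -0.2761566   1.10769361
  0.08588392]
-0.02 -0.01 2.23 -0 0; -0.02 -0 2.24 -0 0; 0 -0 1.8 -0 0; 0 -0 1.8 -0 0; 0 -0 1.8 -0 0
0 -0 1.8 -0 0
end [ 0.4555 -0.288   0.123 ] -39.0
top 0 
side 59 [ 0.45581277 -0.28341587  0.14473202]
```

View pics/e.png

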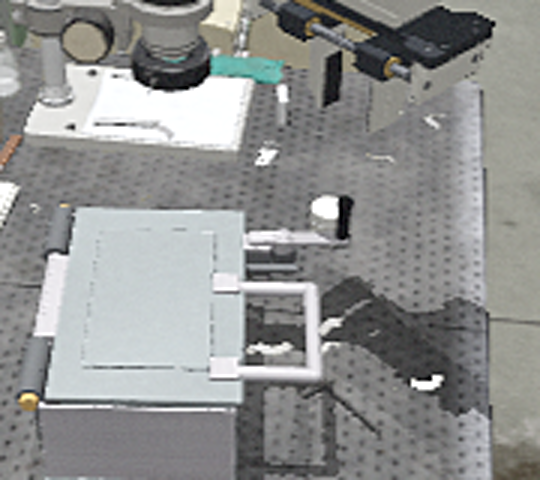

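The side view shows the gripper above the latch post at (345,215), with the bar at (310,330) and clear surroundings. Descending to pinch.

Call:
{"op": "play_rows", "data": {
  "increments": "0 0 2.2 0 0; 0 0 2.3 0 0; 0 0 1.8 0 0; 0 0 1.8 0 0; 0 0 1.8 0 0",
  "grip_force": 8
}}

```text
clock: 3.87
position: [0.4565, -0.2862, 0.1402]
ee_rot: [-2.833, -1.357, -0.001]
force: [0.5, 0.3, 0.1]
width: 0.5
gripper_force: 0.0
```

Call:
{"op": "play_rows", "data": {
  "increments": "0 0 1.8 0 0; 0 0 0 0 -1; 0 0 0 0 -1; 0 0 0 0 -1; 0 0 0 0 -1"
}}

```text
clock: 4.28
position: [0.4568, -0.288, 0.1242]
ee_rot: [2.834, 1.353, 0.002]
force: [0.5, 0.4, -0.2]
width: 0.257
gripper_force: 0.0
```

```bash
cat > e.py <<'E'
from plan import *
s=arm.observe();print(s['position'],s['width'],s['force'],s['gripper_force'])
A=np.array([.5052,-.2826]);y=.107
plan([(*(A-.05*np.array([np.cos(y+f),np.sin(y+f)])),.123,-39,-1,1) for f in np.linspace(0,1.63,15)[1:]])
E
python3 e.py
```

```text
[ 0.45676843 -0.28804235  0.12416405] 0.2574466486906354 [ 0.50984914  0.39196224 -0.23235805] 0.0
-0.46 0.33 0.12 0 -1; -0.33 0.48 -0 0 -1; -0.28 0.51 -0 0 -1; -0.21 0.54 -0 0 -1; -0.15 0.56 -0 0 -1
-0.08 0.58 -0 0 -1; -0.02 0.58 -0 0 -1; 0.05 0.58 -0 0 -1; 0.12 0.57 -0 0 -1; 0.19 0.55 -0 0 -1
0.24 0.53 -0 0 -1; 0.31 0.49 -0 0 -1; 0.36 0.46 -0 0 -1; 0.41 0.41 -0 0 -1
end [ 0.5135 -0.332   0.123 ] -39.0
```

Still closing, so I let it finish.

Call:
{"op": "play_rows", "data": {
  "increments": "0 0 0 0 -1; 0 0 0 0 -1; 0 0 0 0 -1; 0 0 0 0 -1"
}}

```text
clock: 4.62
position: [0.4565, -0.2883, 0.1236]
ee_rot: [2.835, 1.352, 0.002]
force: [0.1, 1.0, 6.1]
width: 0.154
gripper_force: 8.0
```

Call:
{"op": "play_rows", "data": {
  "increments": "-0.43 0.33 0 0 -1; -0.33 0.48 0 0 -1; -0.28 0.51 0 0 -1; -0.21 0.54 0 0 -1; -0.15 0.56 0 0 -1"
}}

```text
clock: 5.03
position: [0.4656, -0.3146, 0.123]
ee_rot: [-2.835, -1.352, 0.001]
force: [-2.0, 2.1, 5.9]
width: 0.153
gripper_force: 8.0
```

Call:
{"op": "play_rows", "data": {
  "increments": "-0.08 0.58 0 0 -1; -0.02 0.58 0 0 -1; 0.05 0.58 0 0 -1; 0.12 0.57 0 0 -1; 0.19 0.55 0 0 -1"
}}

```text
clock: 5.45
position: [0.4899, -0.3305, 0.1226]
ee_rot: [-2.836, -1.352, 0.001]
force: [-3.3, 0.2, 2.4]
width: 0.155
gripper_force: 8.0
```

Call:
{"op": "play_rows", "data": {
  "increments": "0.24 0.53 0 0 -1; 0.31 0.49 0 0 -1; 0.36 0.46 0 0 -1; 0.41 0.41 0 0 -1; 0 0 0 0 -1"
}}

```text
clock: 5.87
position: [0.511, -0.3309, 0.1222]
ee_rot: [-2.832, -1.35, 0.005]
force: [-9.9, 3.5, 4.6]
width: 0.152
gripper_force: 8.0
```

```bash
cat > f.py <<'E'
from plan import *
s=arm.observe();p=s['position'];print(p,s['width'],s['force'],s['gripper_force'])
d=np.array([.5052,-.2826])-p[:2];print('latch',np.arctan2(d[1],d[0])-.107,np.hypot(*d))
E
python3 f.py
```

```text
[ 0.51099572 -0.33092566  0.12215626] 0.152037939320573 [-9.8639096   3.47605663  4.55377861] 7.999587592785247
latch 1.5831568105868732 0.04867195759316798
```

The force jumped to 10 N, so the latch is at its stop. Releasing and lifting.

Call:
{"op": "play_rows", "data": {
  "increments": "0 0 0 0 -1; 0 0 0 0 -0.3; 0 0 0 0 -0.3; 0 0 0 0 -0.3; 0 0 -1.5 0 -0.2"
}}

```text
clock: 6.28
position: [0.5127, -0.3304, 0.136]
ee_rot: [-2.833, -1.353, 0.002]
force: [-0.7, 0.0, 0.1]
width: 0.369
gripper_force: 0.0
```

Call:
{"op": "play_rows", "data": {
  "increments": "0 0 -2 0 -0.2; 0 0 -2 0 -0.2; 0 0 -2 0 -0.2; 0 0 0 0 -0.2"
}}

```text
clock: 6.62
position: [0.5151, -0.3332, 0.202]
ee_rot: [2.83, 1.351, 0.006]
force: [0.4, -1.8, 0.7]
width: 0.398
gripper_force: 0.0
```

```bash
cat > g.py <<'E'
from plan import *
p,t=pose();print(p)
yaw=.107;c,s=np.cos(yaw),np.sin(yaw);B=np.array([[c,-s],[s,c]]);ctr=np.array([.6095,-.196])
q=vision.get_image('top');save(q,'l.png');P=cloud(q)[q['z_map']>0]
Q=P.copy();Q[:,:2]=(P[:,:2]-ctr)@B
m=Q[(Q[:,2]>.14)&(Q[:,2]<.162)&(Q[:,0]<-.08)&(Q[:,0]>-.19)&(abs(Q[:,1]+.1)<.05)];print('post',len(m),m.mean(0) if len(m) else '')
cv2.imwrite('pics/l.png',cv2.resize(q['frame'][170:300,170:330],None,fx=4,fy=4,interpolation=2)[...,::-1])
bar=ctr+B@[-.135,.035];print('bar',bar)
plan([(*bar,.2,np.degrees(yaw),-.2,7),(*bar,.094,np.degrees(yaw),-.2,6)])
E
python3 g.py
```

```text
[ 0.51513019 -0.33316383  0.20197485]
post 0 
bar [ 0.47153421 -0.17561762]
1.36 -1.89 0 -6.4 -0.2; 1.55 -1.72 0 -6.5 -0.2; 1.75 -1.54 0.01 -6.4 -0.2; 1.9 -1.33 -0 -6.5 -0.2; 2.04 -1.11 0 -6.4 -0.2
2.16 -0.88 0 -6.5 -0.2; 2.24 -0.62 0 -6.4 -0.2; -0 -0 1.77 0 -0.2; -0 -0 1.76 0 -0.2; -0 -0 1.77 0 -0.2
-0 -0 1.77 0 -0.2; -0 -0 1.77 0 -0.2; -0 -0.01 1.76 0 -0.2
end [ 0.4715 -0.1756  0.094 ] 6.1
```

View pics/l.png

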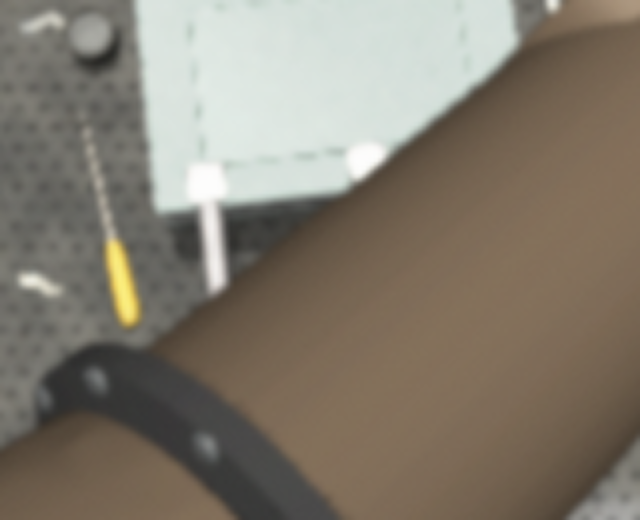

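The arm hides the latch from above. I go over the bar and look from the side camera.

Call:
{"op": "play_rows", "data": {
  "increments": "1.36 -1.89 0 -6.4 -0.2; 1.55 -1.72 0 -6.5 -0.2; 1.75 -1.54 0 -6.4 -0.2; 1.9 -1.33 0 -6.5 -0.2; 2.04 -1.11 0 -6.4 -0.2"
}}

```text
clock: 7.08
position: [0.4819, -0.2182, 0.1973]
ee_rot: [-2.343, -2.093, -0.0]
force: [1.0, 0.1, 0.5]
width: 0.399
gripper_force: 0.0
```

Call:
{"op": "play_rows", "data": {
  "increments": "2.16 -0.88 0 -6.5 -0.2; 2.24 -0.62 0 -6.4 -0.2; 0 0 0 0 -0.2; 0 0 0 0 -0.2; 0 0 0 0 -0.2"
}}

```text
clock: 7.5
position: [0.4702, -0.1751, 0.1978]
ee_rot: [2.102, 2.334, 0.0]
force: [-0.6, 0.2, 0.0]
width: 0.398
gripper_force: 0.0
```

```bash
cat > g2.py <<'E'
from plan import *
p,t=pose();print(p,np.degrees(t))
yaw=.107;c,s=np.cos(yaw),np.sin(yaw);B=np.array([[c,-s],[s,c]]);ctr=np.array([.6095,-.196])
for n in ('top','side'):
    q=vision.get_image(n);P=cloud(q)[q['z_map']>0]
    Q=P.copy();Q[:,:2]=(P[:,:2]-ctr)@B
    m=Q[(Q[:,2]>.13)&(Q[:,2]<.162)&(Q[:,0]<-.08)&(Q[:,0]>-.19)&(abs(Q[:,1]+.11)<.05)];print(n,'post',len(m),m.mean(0) if len(m) else '')
    b=Q[(abs(Q[:,1]-.035)<.04)&(Q[:,0]<-.12)&(Q[:,0]>-.16)&(Q[:,2]>.09)&(Q[:,2]<.13)];print('bar',len(b),b.mean(0) if len(b) else '')
cv2.imwrite('pics/l2.png',cv2.resize(q['frame'][100:260,190:370],None,fx=3,fy=3,interpolation=2)[...,::-1])
bar=ctr+B@[-.135,.035]
plan([(*bar,.092,np.degrees(yaw),-.2,6)])
E
python3 g2.py
```

```text
[ 0.47017287 -0.17508915  0.19779462] 6.006871124506977
top post 37 [-0.11293589 -0.12182639  0.15190299]
bar 0 
side post 0 
bar 117 [-0.13420623  0.03543865  0.11379443]
0 0.02 1.76 -0 -0.2; 0 0.03 1.77 -0.1 -0.2; 0 0.02 1.76 0 -0.2; 0 0.03 1.76 -0 -0.2; 0 0.02 1.77 -0 -0.2
0 0.03 1.76 -0.1 -0.2
end [ 0.4716 -0.1757  0.092 ] 6.2
```

View pics/l2.png

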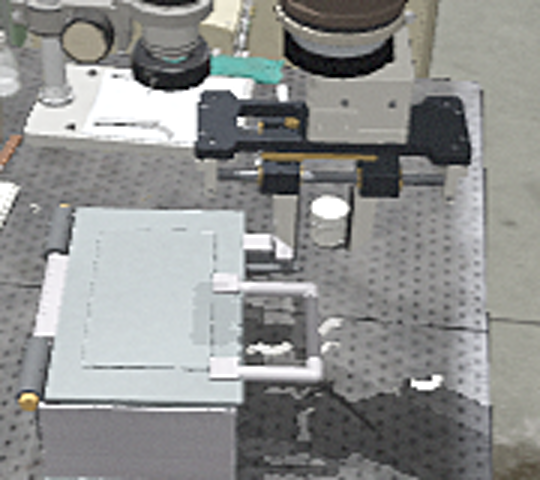

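The lever now points to the box's right (285,245), and the post measures (-113,-122) mm in the box frame, so the latch is open. The fingers straddle the bar, so I descend and grip.

Call:
{"op": "play_rows", "data": {
  "increments": "0 0.02 1.76 0 -0.2; 0 0.03 1.77 0 -0.2; 0 0.03 1.76 0 -0.2; 0 0.03 1.76 0 -0.2; 0 0.02 1.77 0 -0.2",
  "grip_force": 25
}}

```text
clock: 8.02
position: [0.4713, -0.1758, 0.1088]
ee_rot: [2.103, 2.333, -0.001]
force: [0.6, -0.4, 0.1]
width: 0.399
gripper_force: 0.0
```

Call:
{"op": "play_rows", "data": {
  "increments": "0 0.03 1.76 0 -0.2; 0 0 0 0 -0.2; 0 0 0 0 -1; 0 0 0 0 -1; 0 0 0 0 -1"
}}

```text
clock: 8.43
position: [0.4722, -0.1752, 0.0931]
ee_rot: [2.1, 2.334, 0.001]
force: [0.2, 0.5, 0.2]
width: 0.231
gripper_force: 0.0
```

Call:
{"op": "play_rows", "data": {
  "increments": "0 0 0 0 -1; 0 0 0 0 -1; 0 0 0 0 -1; 0 0 0 0 -1; 0 0 0 0 -1"
}}

```text
clock: 8.85
position: [0.4715, -0.1749, 0.0925]
ee_rot: [2.1, 2.336, 0.0]
force: [-2.9, -1.0, 4.1]
width: 0.118
gripper_force: 25.0
```

```bash
cat > k.py <<'E'
from plan import *
s=arm.observe();p=np.array(s['position']);print(p,s['width'],s['force'],s['gripper_force'])
def ang(p,off):
    yaw=.107;c,s_=np.cos(yaw),np.sin(yaw);B=np.array([[c,-s_],[s_,c]]);ctr=np.array([.6095,-.196])
    q=(p[:2]-ctr)@B;dx=.082-q[0];dz=p[2]+off-.104
    return np.degrees(np.arctan2(dz,dx)-np.arctan2(.004,.217)),np.hypot(dx,dz),q
off=.108-p[2]
print(ang(p,off))
a0=np.arctan2(.004,.217);r=np.hypot(.004,.217)
def arc(a,b,n,p,off=off):
    yaw=.107;f=np.radians(np.linspace(a,b,n+1)[1:])+a0
    h0=p  # keep y
    return [(p[0]+(r*np.cos(np.radians(a)+a0)-r*np.cos(x))*np.cos(yaw),p[1]+(r*np.cos(np.radians(a)+a0)-r*np.cos(x))*np.sin(yaw),p[2]+r*(np.sin(x)-np.sin(np.radians(a)+a0)),np.degrees(pose()[1]),-1,1) for x in f]
if __name__=='__main__':
    t=pose()[1]
    plan(arc(0,65,30,p))
E
python3 k.py
```

```text
[ 0.47153341 -0.17490278  0.09249922] 0.11814655634839541 [-2.8773661  -1.01895998  4.08205443] 25.00766158103943
(np.float64(0.0003676908931772727), np.float64(0.21696132926190384), array([-0.13492445,  0.03571084]))
0 0.03 -0.82 -0 -1; 0 0.06 -0.82 -0 -1; 0 0.09 -0.81 -0 -1; 0 0.13 -0.82 -0 -1; 0 0.15 -0.8 -0 -1
0 0.19 -0.8 -0 -1; 0 0.21 -0.79 -0 -1; 0 0.24 -0.79 -0 -1; 0 0.28 -0.77 -0 -1; 0 0.3 -0.76 -0 -1
0 0.33 -0.75 -0 -1; 0 0.36 -0.74 -0 -1; 0 0.39 -0.73 -0 -1; 0 0.41 -0.7 -0 -1; 0 0.44 -0.7 -0 -1
0 0.47 -0.67 -0 -1; 0 0.49 -0.66 -0 -1; 0 0.52 -0.64 -0 -1; 0.01 0.54 -0.62 -0 -1; -0 0.56 -0.59 -0 -1
-0 0.59 -0.58 -0 -1; -0 0.6 -0.55 -0 -1; -0 0.63 -0.53 -0 -1; -0 0.65 -0.51 -0 -1; -0 0.66 -0.48 -0 -1
-0 0.68 -0.45 -0 -1; -0 0.7 -0.43 -0 -1; 0 0.72 -0.4 -0 -1; 0 0.73 -0.38 -0 -1; 0 0.74 -0.35 -0 -1
end [ 0.5997 -0.1612  0.2869] 6.1
```

Call:
{"op": "play_rows", "data": {
  "increments": "0 0.03 -0.82 0 -1; 0 0.06 -0.82 0 -1; 0 0.09 -0.81 0 -1; 0 0.13 -0.82 0 -1; 0 0.15 -0.8 0 -1"
}}

```text
clock: 9.27
position: [0.4759, -0.1744, 0.1338]
ee_rot: [2.1, 2.336, -0.0]
force: [-1.3, -3.3, -1.8]
width: 0.121
gripper_force: 25.0
```

Call:
{"op": "play_rows", "data": {
  "increments": "0 0.19 -0.8 0 -1; 0 0.21 -0.79 0 -1; 0 0.24 -0.79 0 -1; 0 0.28 -0.77 0 -1; 0 0.3 -0.76 0 -1"
}}

```text
clock: 9.68
position: [0.4873, -0.1731, 0.1726]
ee_rot: [-2.1, -2.335, 0.002]
force: [-4.2, -4.8, -1.0]
width: 0.119
gripper_force: 25.0
```

```bash
cat > m.py <<'E'
from k import *
off=.0155
print('angle',ang(p,off))
E
python3 m.py
```

```text
[ 0.48725569 -0.17308254  0.17257287] 0.11850253080734839 [-4.24165389 -4.79206977 -0.9917585 ] 25.00476747751236
(np.float64(0.0834864813037002), np.float64(0.20113747971176663), array([-0.1190977 ,  0.03584159]))
angle (np.float64(21.632307484888774), np.float64(0.21796452423314253), array([-0.1190977 ,  0.03584159]))
```

Call:
{"op": "play_rows", "data": {
  "increments": "0 0.33 -0.75 0 -1; 0 0.36 -0.74 0 -1; 0 0.39 -0.73 0 -1; 0 0.41 -0.7 0 -1; 0 0.44 -0.7 0 -1"
}}

```text
clock: 10.1
position: [0.5052, -0.171, 0.2086]
ee_rot: [-2.099, -2.333, 0.004]
force: [-9.6, -3.7, 4.5]
width: 0.123
gripper_force: 25.0
```

Call:
{"op": "play_rows", "data": {
  "increments": "0 0.47 -0.67 0 -1; 0 0.49 -0.66 0 -1; 0 0.52 -0.64 0 -1; 0 0.54 -0.62 0 -1; 0 0.56 -0.59 0 -1"
}}

```text
clock: 10.52
position: [0.5293, -0.1683, 0.2407]
ee_rot: [-2.098, -2.33, 0.005]
force: [-16.0, -2.6, 12.0]
width: 0.122
gripper_force: 25.0
```

```bash
python3 m.py
```

```text
[ 0.52925116 -0.16834915  0.24071067] 0.12235428751076236 [-16.03475973  -2.59003963  12.04193094] 25.015921890735626
(np.float64(0.3865546725135376), np.float64(0.15888725443512455), array([-0.0768369 ,  0.03606296]))
angle (np.float64(42.72359331577851), np.float64(0.21999374773099556), array([-0.0768369 ,  0.03606296]))
```

Radial force is building, because the commanded radius is slightly short. I ease the path outward by about 4 mm as I continue.

Call:
{"op": "play_rows", "data": {
  "increments": "0 0.44 -0.7 0 -1; 0 0.5 -0.65 0 -1; 0 0.57 -0.59 0 -1; 0 0.6 -0.55 0 -1; 0 0.63 -0.5 0 -1"
}}

```text
clock: 10.93
position: [0.5612, -0.1648, 0.2704]
ee_rot: [2.099, 2.337, 0.001]
force: [2.1, -3.1, -3.5]
width: 0.119
gripper_force: 25.0
```

```bash
python3 m.py
```

```text
[ 0.56123954 -0.16477701  0.27037765] 0.11855721934324819 [ 2.0942843  -3.06201212 -3.47620247] 24.999448657035828
(np.float64(0.7529538048645407), np.float64(0.12671312082995284), array([-0.04464997,  0.03619845]))
angle (np.float64(54.09266470613875), np.float64(0.22162963248054382), array([-0.04464997,  0.03619845]))
```

Call:
{"op": "play_rows", "data": {
  "increments": "0 0.7 -0.48 0 -1; 0 0.72 -0.45 0 -1; 0 0.74 -0.42 0 -1; 0 0.76 -0.38 0 -1; 0 0.78 -0.35 0 -1"
}}

```text
clock: 11.35
position: [0.5978, -0.1608, 0.2913]
ee_rot: [-2.1, -2.337, -0.001]
force: [-2.5, 0.0, 5.0]
width: 0.12
gripper_force: 25.0
```

Call:
{"op": "play_rows", "data": {
  "increments": "0 0 0 0 -1; 0 0 0 0 -1"
}}

```text
clock: 11.52
position: [0.5983, -0.1607, 0.2914]
ee_rot: [2.099, 2.337, 0.002]
force: [-2.1, 1.5, 5.5]
width: 0.118
gripper_force: 25.0
```

```bash
cat > n.py <<'E'
from m import *
yaw=.107;c,s_=np.cos(yaw),np.sin(yaw);B=np.array([[c,-s_],[s_,c]]);ctr=np.array([.6095,-.196])
import sys
q=vision.get_image('side');P=cloud(q)[q['z_map']>0]
Q=P.copy();Q[:,:2]=(P[:,:2]-ctr)@B
# plate points: within cover width, above box wall, radius<150 from hinge
rx,rz=.082-Q[:,0],Q[:,2]-.104;rad=np.hypot(rx,rz);a=np.degrees(np.arctan2(rz,rx))
for y0,y1 in((-.11,-.03),(.09,.118),(-.03,.1)):
    m=(Q[:,1]>y0)&(Q[:,1]<y1)&(rad>.06)&(rad<.16)&(a>10)&(a<85)
    print(y0,m.sum(),np.percentile(a[m],[10,25,50,75,90]).round(1) if m.sum() else '')
cv2.imwrite('pics/%s.png'%sys.argv[1],cv2.resize(q['frame'][60:260,150:370],None,fx=2.5,fy=2.5,interpolation=2)[...,::-1])
E
python3 n.py s65
```

```text
[ 0.59831631 -0.16073671  0.29138831] 0.1179341543277604 [-2.13262258  1.50436433  5.54098295] 25.013321042060852
(np.float64(1.507161280821967), np.float64(0.08944324057923544), array([-0.00735375,  0.03625599]))
angle (np.float64(65.17487155762875), np.float64(0.22169294015910027), array([-0.00735375,  0.03625599]))
-0.11 143 [68.3 69.  69.9 71.1 72.4]
0.09 127 [67.2 67.6 68.2 68.9 69.9]
-0.03 468 [67.4 68.5 69.2 70.6 72.2]
```

View pics/s65.png

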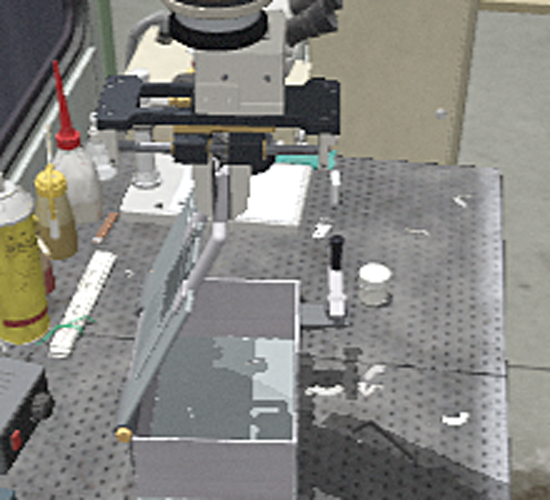

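At 65° the plate (about (170,310)) measures roughly 64.5°, with the bar held by the fingers at (220,230) and the latch still open. Easing back to 40°.

```bash
cat > o.py <<'E'
from m import *
yaw=.107
a=np.radians(np.linspace(65.17,40,21))+a0;rr=np.linspace(.2217,.2207,21)
x=-rr*np.cos(a);z=rr*np.sin(a)
plan([(p[0]+(X-x[0])*np.cos(yaw),p[1]+(X-x[0])*np.sin(yaw),p[2]+Z-z[0],6.1,-1,1) for X,Z in zip(x[1:],z[1:])],np.array(p),np.radians(6.1))
E
python3 o.py
```

```text
[ 0.59807128 -0.16075652  0.2912914 ] 0.12149183919936639 [-1.78077003 -0.44053175  6.02202766] 25.01384049654007
(np.float64(1.500140448862395), np.float64(0.0896887441930159), array([-0.0075995 ,  0.03626246]))
angle (np.float64(65.1066540821107), np.float64(0.22170345482443385), array([-0.0075995 ,  0.03626246]))
-0 -0.44 0.21 -0 -1; -0 -0.44 0.21 -0 -1; -0 -0.43 0.23 -0 -1; -0 -0.43 0.23 -0 -1; -0 -0.42 0.24 -0 -1
-0 -0.41 0.26 -0 -1; -0 -0.41 0.26 -0 -1; -0 -0.41 0.27 -0 -1; -0 -0.39 0.28 -0 -1; -0 -0.4 0.29 -0 -1
-0 -0.38 0.29 -0 -1; -0 -0.38 0.31 -0 -1; -0 -0.37 0.31 -0 -1; -0 -0.37 0.32 -0 -1; -0 -0.35 0.33 -0 -1
-0 -0.35 0.33 -0 -1; -0 -0.34 0.35 -0 -1; -0 -0.34 0.35 -0 -1; -0 -0.33 0.36 -0 -1; -0 -0.31 0.36 -0 -1
end [ 0.5215 -0.1689  0.2334] 6.1
```

Call:
{"op": "play_rows", "data": {
  "increments": "0 -0.44 0.21 0 -1; 0 -0.44 0.21 0 -1; 0 -0.43 0.23 0 -1; 0 -0.43 0.23 0 -1; 0 -0.42 0.24 0 -1"
}}

```text
clock: 11.98
position: [0.5761, -0.1632, 0.2794]
ee_rot: [2.099, 2.336, 0.001]
force: [0.8, -0.6, 1.9]
width: 0.122
gripper_force: 25.0
```

Call:
{"op": "play_rows", "data": {
  "increments": "0 -0.41 0.26 0 -1; 0 -0.41 0.26 0 -1; 0 -0.41 0.27 0 -1; 0 -0.39 0.28 0 -1; 0 -0.4 0.29 0 -1"
}}

```text
clock: 12.4
position: [0.5551, -0.1656, 0.2654]
ee_rot: [-2.1, -2.336, -0.0]
force: [2.7, 0.8, 0.0]
width: 0.122
gripper_force: 25.0
```

Call:
{"op": "play_rows", "data": {
  "increments": "0 -0.38 0.29 0 -1; 0 -0.38 0.31 0 -1; 0 -0.37 0.31 0 -1; 0 -0.37 0.32 0 -1; 0 -0.35 0.33 0 -1"
}}

```text
clock: 12.82
position: [0.5366, -0.1676, 0.2499]
ee_rot: [-2.1, -2.336, -0.0]
force: [0.6, -0.4, 0.5]
width: 0.116
gripper_force: 25.0
```

Call:
{"op": "play_rows", "data": {
  "increments": "0 -0.35 0.33 0 -1; 0 -0.34 0.35 0 -1; 0 -0.34 0.35 0 -1; 0 -0.33 0.36 0 -1; 0 -0.31 0.36 0 -1"
}}

```text
clock: 13.23
position: [0.5201, -0.1695, 0.2324]
ee_rot: [2.1, 2.336, -0.0]
force: [0.8, -1.7, -0.5]
width: 0.123
gripper_force: 25.0
```

Call:
{"op": "play_rows", "data": {
  "increments": "0 0 0 0 -1; 0 0 0 0 -1; 0 0 0 0 -1; 0 0 0 0 -1; 0 0 0 0 -1"
}}

```text
clock: 13.65
position: [0.5204, -0.1695, 0.2328]
ee_rot: [-2.1, -2.336, 0.0]
force: [-0.6, -0.5, 0.3]
width: 0.122
gripper_force: 25.0
```

```bash
python3 n.py s40
```

```text
[ 0.52039523 -0.16948755  0.23281833] 0.12196975223176147 [-0.56871693 -0.51484344  0.25723628] 24.99026209115982
(np.float64(0.30982370596285197), np.float64(0.16781143137964913), array([-0.08576375,  0.03587686]))
angle (np.float64(39.64765465271777), np.float64(0.22129721489393847), array([-0.08576375,  0.03587686]))
-0.11 509 [41.3 41.9 43.3 44.7 46.3]
0.09 302 [41.1 41.5 42.2 43.1 44.3]
-0.03 1157 [41.3 42.4 43.3 44.8 46.3]
```

View pics/s40.png

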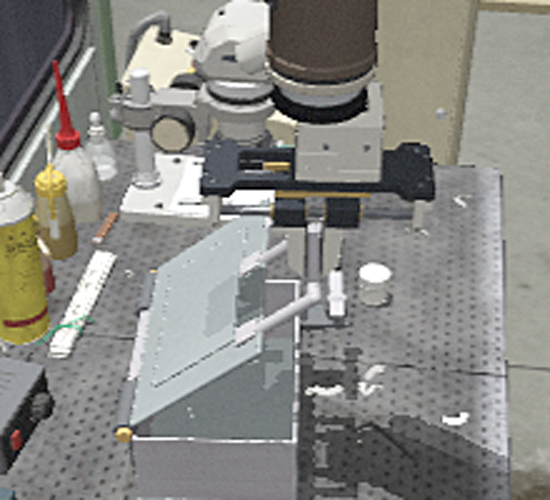

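The cover (about (205,320)) is held still at about 39–40°. The bar is in the fingers at (315,290), the latch lever is still to the right at (337,290), and the jar is unmoved.

```bash
python3 -c "
from cell import job
print(job.sign_off())"
```

```text
the job is handed in; nothing more can be done
None
```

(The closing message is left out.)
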